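Clamp a heat sink in the measuring fixture

ROBOT

A 6-joint arm with a two-finger parallel gripper is mounted at the origin on the work surface. World frame = base frame: x ahead of the robot, y to its left, z up, the work surface at z = 0. Lengths are in m, angles in rad, forces in N, time in s.
With the tool pointing down it reaches from about 0.375 to 0.9 m from the base axis. Payload 3.1 kg.
Tool frame: the origin (TCP) lies at the very end of the fingers, on their centre line; the grasp point (between the pads) lies 19 mm behind it; x points along the fingers, y is the direction in which the jaws open and shut, and the axes are right-handed (so a half turn about x gives the same grasp; the last joint's range is limited). The gripper opens to 85 mm and grips with 20 to 120 N. Pads are 22 mm wide; open, the fingers measure 114 mm over their backs; the gripper's body (76 mm by 85 mm) begins 54 mm behind the grasp point. The pads swing forward as they close: fully open they stand 13 mm farther back than shut.
Start: joints at [1.159, 0.527, 1.433, -0, 1.181, -0.178], TCP at [0.144, 0.608, 0.231] pointing down, gripper open.
Joint ranges: [-3.08, 3.08], [-0.75, 2.2], [0.22, 2.44], [-1.43, 4.57], [0, 2.65], [-2.85, 2.85]. Speed limits (rad/s): [2.79, 2.79, 3.14, 3.14, 3.14, 3.14].

INTERFACE

Orientations are given as a unit quaternion [x, y, z, w].
In Python, from station import sense, snapshot, camera_model, sign_off gives the robot as it stands.
- The arm moves only by the tool step_arm, never from a script. Its argument "increments" is one flat list of numbers, 5 for each row, row after row: the shift along the tool's x, y, z in units of 60 mm (1.0 is 60 mm), then the turn about the tool's x in units of 5 degrees (1.0 is 5 degrees), then the closure, from 0 (fully open) to 1 (shut). A call has exactly 5 rows; each row is the pose to reach, as a shift and turn from the pose measured when the call began, along the tool's axes at that moment; what a row does not reach only later rows make up. A row lasts 1/8 s, in which the tool goes at most 62.5 mm and 10.7 degrees, less where a joint would pass 70% of its speed; a pose out of reach is approached as far as the arm can. A call with a gripper value outside its range is refused whole. The fingers move at their own pace and stop on an object; "grip_force" is the grip in N (left out, the last holds). Time passes only in rows, so rows that repeat a pose let the fingers close, or fill a call up. It gives the time, the measured TCP pose, the force and the opening at its end, in the units of the state.
- sense(): the state, without advancing time (a new reading comes with each control period).
- snapshot(name): name is "scene" or "top" or "wrist"; returns the picture (400x640x3 uint8, blue, green, red); there is no depth.
- camera_model(name): a dict with "vertical_fov" (degrees; the focal length in pixels is half the picture's height over the tangent of half this angle, whatever the lens; pixels are square), "cx", "cy" (the principal point, pixels), "R" (3x3) and "t" (3): a world point X has camera coordinates R X + t. Camera axes: x right, y down, z forward; pixel columns grow to the right and rows downward; lengths in m; the calibration is good to about 2 mm. The wrist camera is an equidistant fisheye: a pixel r from the principal point sees the ray r / f radians off the axis. A picture is of the moment at which its call begins: read the wrist's pose just before it. camera_model takes no time and is no camera call; for the wrist camera it gives the pose at the moment of the call.
- sign_off(): hands the job in, once; it reports no verdict.
The state is a dict: "t": time; "q": joint angles; "qd": joint speeds; "tau": joint torques, N m; "tcp_pos": TCP position; "tool_rot": TCP orientation; "force": force on the tool from outside, world axes, zero at the start; "ft_torque": the same for the moment, N m; "finger_gap": opening from 0.0 (shut) to 1.0 (fully open).
Only numpy, scipy, OpenCV 4.12 (cv2) and the standard library are available. Lean on these libraries where they do the work, as an engineer would, in place of code of your own. Each camera call takes 0.05 s, during which the arm holds its last target. There are 200 camera calls.

TASK

Lay the finned heat sink flat on the measuring fixture with its flat tongue towards the toggle clamp, its long side flush against the side rail, and slide it along the rail until it bears gently on the stop screw, wherever that is set. Then press the clamp's handle down, without leaning hard on it, until it snaps past its over-center point and the spindle locks down on the tongue with the heat sink still touching rail and stop; leave everything else on the desk alone.

Things in the scene. Friction and masses are not known exactly. Their poses are not given: they have to be found in the camera images.
- fixture: fixed aluminium plate 135 x 255 x 12 mm (x -100..35, y -145..110). Origin: on its underside; z up. Its side rail's face is the plane x = 0. A heat sink that is home lies at x -60..0, underside at z 12, its +y end on the stop screw, somewhere at y -20 to -4. The toggle clamp stands at +y in the plane x = -30: its arm reaches to -y over the stop block, its handle leans to +y; the spindle lands at x -30, y -32
- side_rail: steel rail, 92 mm long (along fixture y, from y -112 to -20), 14 mm wide, 8 mm high, screwed on the plate. Origin: middle of the lower edge of its locating face, which looks to -x; axes as the fixture
- stop_block: steel end-stop block, 24 (x) x 18 (y) x 15 mm, screwed on the plate in front of the clamp, its face to -y at fixture y = 0. Origin: middle of that face's lower edge; axes as the fixture. A stop screw with a 9 mm round head sticks out of it to -y, at x 0, 5.5 mm above the plate; how far (4 to 20 mm) is set differently each time and is not measured: feel for it
- heatsink: bare aluminium LED heat sink, 0.3 kg: base 60 (x) x 110 (y) x 10 mm; on it six fins 18 mm high, y -52 to -2, 44 mm across (x -22..22, top at z 28): grip there, across x. The rest, y -2..55, is the flat tongue. Origin: centre of underside, z up. Starts flat on the desk at the fixture's -y side. Home: axes as the fixture's, +x side flush on the side rail, +y end on the stop screw; slides with 1 to 3 N
- clamp_handle: steel strap with black grip 18 mm wide, 14 thick (y 60 to 140 mm, free end). Origin: on its middle line at the pin to the arm; y along the handle to the free end, z normal of the upper face (7 mm off the middle line), x the hinge direction, as the fixture's x. Open: y stands 70 deg above level, leaning to the fixture's +y, free end 195 mm above the desk. Dead centre is at level; locked, it rests 5 to 9 deg below level
- grip_end (a point): on the handle's upper face, 12 mm from the free end (128 along y, 7 along z of the handle): push here, square to the face, first to the fixture's +y, at last down. Goes round an arc of about 125 mm radius from fixture y 97, z 183 to y 155, z 53 mm. Takes 1 to 2 N at first, up to 4 to 10 N in the last 17 deg before level (differs each time); then the push falls away, it snaps through and is stopped
- spindle_cap (a joint): how far the rubber cap under the spindle is squeezed, m: 0 free, 0.0012 to 0.003 when the clamp is locked on the heat sink; 20 N per mm. How far the spindle is screwed down differs by up to 0.6 mm either way
- caliper: digital caliper lying on the desk beyond the fixture, 235 mm long; leave alone
- led_driver: white LED driver, a plastic brick 52 x 115 x 28 mm, on the desk; leave alone
- hex_key: small dark hex key, 78 x 26 mm, lying on the fixture plate along its -x edge beside the clamp; leave alone
- screwdriver: screwdriver with black handle, 200 mm, on the desk; leave alone
- mug: white mug, 95 mm high; leave alone
- mouse: black computer mouse; leave alone
There are look-alikes about, which are no part of the job. What is shaped like the heatsink but yellow is not meant.

How it is judged:
By the outcome, as a careful person would: the job done as asked, in the order asked, and still so for the second after the job is handed in, with the robot touching nothing.
It also fails if it takes over 61 s, if anything falls off the work surface, if the arm or the gripper's body presses on something with over 40 N, if the wrist force passes 120 N, or if a joint passes its speed limit or range.

## Working session

There is one attempt and no reset: what is moved stays moved. The work goes in short steps, Python scripts to look and compute and a tool call to move; the robot and the scene stay as the last step left them, time stands still between calls to the robot, and variables do not carry over. Pictures are saved under pics/ and viewed, about 8 in all and at most 12, crops included, and the job is handed in when it is done.

Besides the shell and the picture viewer there is one more tool, called after "Emit:" as name(argument=value, ...) on one line, values as JSON. step_arm: Moves the arm, as the interface text tells. Its arguments: {"type":"object","properties":{"increments":{"type":"array","items":{"type":"number"}},"grip_force":{"type":"number"}},"required":["increments"]}

```bash
ls; mkdir -p pics; cat > h.py <<'E'
import numpy as np, cv2
from station import *
from scipy.spatial.transform import Rotation as Rn
def ray(name,u,v,cm=None):
    c=cm or camera_model(name); f=200/np.tan(np.radians(c["vertical_fov"]/2))
    x,y=u-c["cx"],v-c["cy"]; 
    if name=="wrist":
        r=np.hypot(x,y); th=r/f; d=np.array([x/r*np.sin(th),y/r*np.sin(th),np.cos(th)]) if r>0 else np.array([0,0,1.])
    else: d=np.array([x/f,y/f,1])
    R=np.array(c["R"]);t=np.array(c["t"]); return -R.T@t, R.T@d
def onz(name,u,v,z,cm=None):
    o,d=ray(name,u,v,cm); return o+d*(z-o[2])/d[2]
def proj(name,X,cm=None):
    c=cm or camera_model(name); f=200/np.tan(np.radians(c["vertical_fov"]/2))
    p=np.array(c["R"])@X+np.array(c["t"])
    if name=="wrist":
        r=np.hypot(p[0],p[1]); th=np.arctan2(r,p[2]); return np.array([c["cx"]+f*th*p[0]/r,c["cy"]+f*th*p[1]/r])
    return np.array([c["cx"]+f*p[0]/p[2],c["cy"]+f*p[1]/p[2]])
E
python3 - <<'E'
from h import *
for n in ("top","scene"):
    cv2.imwrite(f"pics/{n}0.png",snapshot(n)); c=camera_model(n); print(n,c["vertical_fov"],-np.array(c["R"]).T@c["t"])
s=sense(); print({k:np.round(s[k],3) for k in s}); print(Rn.from_quat(s["tool_rot"]).as_matrix().round(3))
E
```

```text
pics
top 53.025181593037516 [0.41953262 0.08477971 1.19391097]
scene 49.73308993990073 [1.28568314 0.57578054 1.00406052]
{'t': np.float64(0.1), 'q': array([ 1.159,  0.528,  1.434, -0.   ,  1.181, -0.178]), 'qd': array([ 0.001, -0.003, -0.003,  0.001,  0.001,  0.001]), 'tau': array([ 0.0000e+00, -4.4331e+01, -1.7859e+01, -0.0000e+00,  4.0000e-03,
       -0.0000e+00]), 'tcp_pos': array([0.144, 0.608, 0.23 ]), 'tool_rot': array([ 0.081,  0.703, -0.083,  0.702]), 'force': array([-0.295, -0.591,  0.55 ]), 'ft_torque': array([-0.016, -0.01 , -0.011]), 'finger_gap': np.float64(0.996)}
[[-0.001  0.231  0.973]
 [-0.002  0.973 -0.231]
 [-1.    -0.002 -0.   ]]
```

View pics/top0.png

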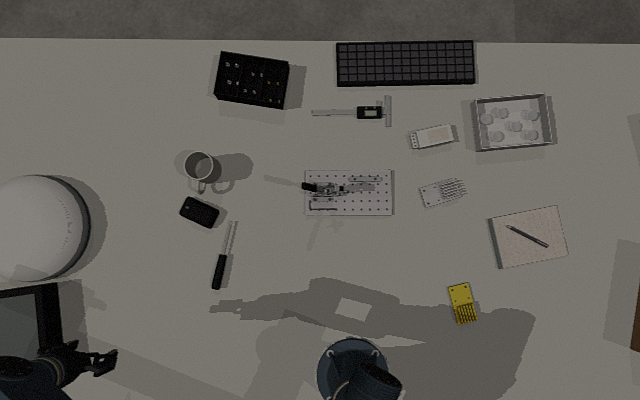

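View pics/scene0.png

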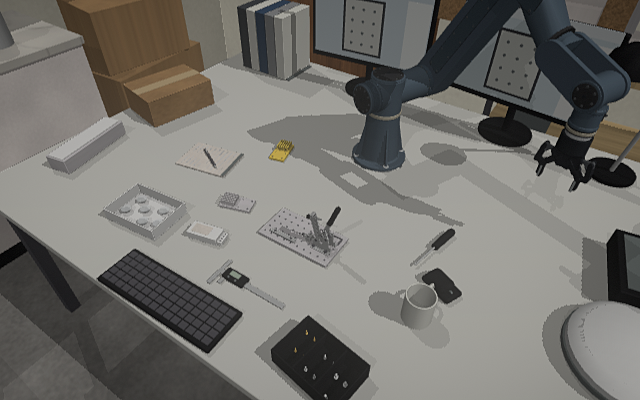

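```bash
python3 - <<'E'
from h import *
a=cv2.imread("pics/top0.png")[115:225,290:480]
a=cv2.resize(a,None,fx=4.2,fy=4.2,interpolation=cv2.INTER_CUBIC); cv2.imwrite("pics/c1.png",a)
for u,v in [(305,170),(393,170),(394,215),(305,215)]: print(onz("top",u,v,.012).round(4))
for u,v in [(418,187),(462,177),(467,196),(424,207)]: print(onz("top",u,v,.01).round(4))
E
```

```text
[0.5938 0.1406 0.012 ]
[ 0.5953 -0.1213  0.012 ]
[ 0.4613 -0.1232  0.012 ]
[0.4602 0.1395 0.012 ]
[ 0.545  -0.1958  0.01  ]
[ 0.5757 -0.3278  0.01  ]
[ 0.5188 -0.3416  0.01  ]
[ 0.4855 -0.2128  0.01  ]
```

View pics/c1.png

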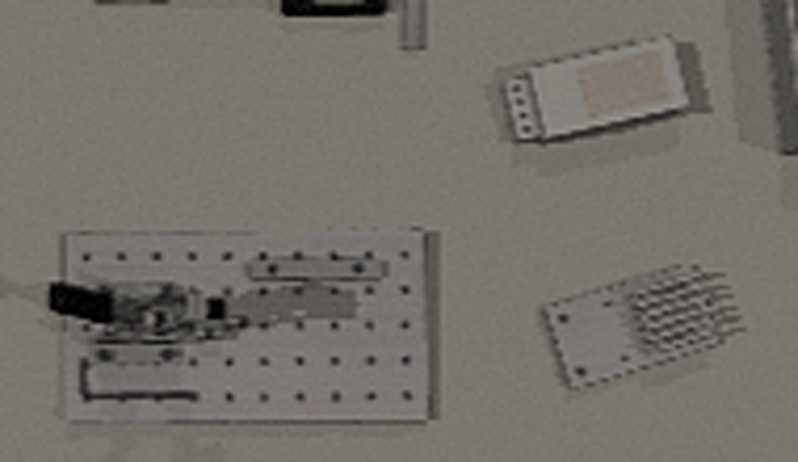

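The grey heat sink with its tongue facing left is at top (443,192), crop (645,325). The white brick at (433,136) is the LED driver, and the yellow look-alike at (462,303) isn't meant. The fixture is at (349,193), with its rail at the top, the hex key at the lower left and the clamp on the left. I'm going to the heat sink.

Emit:
step_arm(increments=[-0.1, -0.6, 0.8, 1.2, 0, -0.2, -1.2, 1.6, 2.4, 0, -0.3, -1.8, 2.4, 3.6, 0, -0.4, -2.4, 3.2, 4.8, 0, -0.5, -3.0, 4.0, 6.0, 0], grip_force=30)

```text
t: 0.72
tcp_pos: [0.3368, 0.3754, 0.2607]
tool_rot: [0.261, 0.657, -0.263, 0.657]
force: [0.2, 0.9, 0.7]
finger_gap: 1.002
```

```bash
cat >> h.py <<'E'
def to(p,yaw=None):
    "shift/turn in move units to TCP p (world) with tool y at yaw deg (mod 180)"
    s=sense(); R=Rn.from_quat(s["tool_rot"]).as_matrix(); d=R.T@(np.array(p)-s["tcp_pos"])/.06
    y0=np.degrees(np.arctan2(R[1,1],R[0,1])); a=0 if yaw is None else ((y0-yaw+90)%180-90)/5
    print("t %.2f tcp"%s["t"],np.round(s["tcp_pos"],4),"yaw %.2f"%y0,"tilt",R[:,0].round(3),"F",np.round(s["force"],2),"gap %.3f"%s["finger_gap"],"q6 %.2f"%s["q"][5])
    print("to",np.round(p,4),"->",d.round(3),"turn %.2f"%a,"dist %.3f"%(np.linalg.norm(d)*.06))
E
python3 -c "
from h import *
to([.537,-.283,.2],15.9); to([.43,.05,.26],15.9)"
```

```text
t 0.72 tcp [0.3368 0.3754 0.2607] yaw 46.48 tilt [-0.001 -0.002 -1.   ] F [0.17 0.86 0.71] gap 1.002 q6 -0.19
to [ 0.537 -0.283  0.2  ] -> [ 1.03  -5.658  9.976] turn 6.12 dist 0.691
t 0.72 tcp [0.3368 0.3754 0.2607] yaw 46.48 tilt [-0.001 -0.002 -1.   ] F [0.17 0.86 0.71] gap 1.002 q6 -0.19
to [0.43 0.05 0.26] -> [ 0.02  -2.863  4.862] turn 6.12 dist 0.339
```

Emit:
step_arm(increments=[0, -0.5, 0.9, 1.2, 0, 0, -1.0, 1.8, 2.4, 0, 0, -1.5, 2.7, 3.6, 0, 0, -2.1, 3.6, 4.9, 0, 0, -2.6, 4.5, 6.1, 0])

```text
t: 1.35
tcp_pos: [0.4244, 0.0761, 0.2611]
tool_rot: [0.426, 0.564, -0.427, 0.564]
force: [1.6, 1.0, 1.3]
finger_gap: 0.999
```

```bash
python3 -c "
from h import *
to([.537,-.283,.2],15.9);to([.53,-.25,.2],15.9)"
```

```text
t 1.35 tcp [0.4244 0.0761 0.2611] yaw 15.78 tilt [-0.001 -0.002 -1.   ] F [1.59 0.97 1.29] gap 0.999 q6 -0.36
to [ 0.537 -0.283  0.2  ] -> [1.026 0.18  6.268] turn -0.02 dist 0.381
t 1.35 tcp [0.4244 0.0761 0.2611] yaw 15.78 tilt [-0.001 -0.002 -1.   ] F [1.59 0.97 1.29] gap 0.999 q6 -0.36
to [ 0.53 -0.25  0.2 ] -> [1.026 0.217 5.707] turn -0.02 dist 0.348
```

Emit:
step_arm(increments=[0.1, 0.05, 1.0, 0, 0, 0.2, 0.1, 2.0, 0, 0, 0.3, 0.15, 3.0, 0, 0, 0.4, 0.2, 4.0, 0, 0, 0.5, 0.2, 5.0, 0, 0])

```text
t: 1.98
tcp_pos: [0.5177, -0.2113, 0.2309]
tool_rot: [0.426, 0.564, -0.427, 0.564]
force: [-0.1, 0.3, -0.2]
finger_gap: 0.999
```

```bash
python3 - <<'E'
from h import *
to([.537,-.283,.2],15.9)
c=camera_model("wrist"); im=snapshot("wrist"); cv2.imwrite("pics/w1.png",im); import json
json.dump({k:np.array(v).tolist() for k,v in c.items()},open("w1.json","w")); print(c["vertical_fov"],-np.array(c["R"]).T@c["t"])
for p in [(.53,-.257,.01),(.56,.028,.012)]: print(proj("wrist",np.array(p),c))
E
```

```text
t 1.98 tcp [ 0.5177 -0.2113  0.2309] yaw 15.76 tilt [-0.002 -0.001 -1.   ] F [-0.09  0.32 -0.18] gap 0.999 q6 -0.86
to [ 0.537 -0.283  0.2  ] -> [ 0.516 -0.014  1.237] turn -0.03 dist 0.080
65.70646984690485 [ 0.49684509 -0.13746543  0.37172211]
[321.36675462 205.79173753]
[411.03814207  -7.69139249]
```

View pics/w1.png

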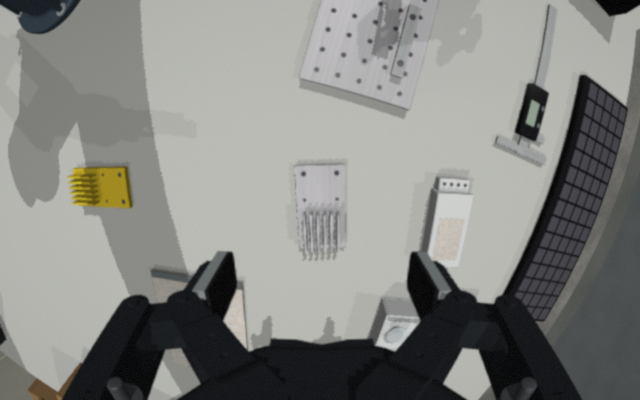

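```bash
cat >> h.py <<'E'
def ortho(name,im,c,x0,x1,y0,y1,z,s):
    "rectified picture of plane z: up=+x, left=+y, s px per m; pixel(u,v)-> x=x1-v/s, y=y1-u/s"
    H,W=int((x1-x0)*s),int((y1-y0)*s); m=np.zeros((H,W,2),np.float32)
    f=200/np.tan(np.radians(c["vertical_fov"]/2)); v,u=np.mgrid[:H,:W]
    P=np.stack([x1-v/s,y1-u/s,np.full(u.shape,z)],-1)@np.array(c["R"]).T+np.array(c["t"])
    r=np.hypot(P[...,0],P[...,1])+1e-9; k=f*np.arctan2(r,P[...,2])/r if name=="wrist" else f/P[...,2]
    return cv2.remap(im,(c["cx"]+k*P[...,0]).astype(np.float32),(c["cy"]+k*P[...,1]).astype(np.float32),cv2.INTER_CUBIC)
E
python3 - <<'E'
from h import *; import json
c=json.load(open("w1.json")); im=cv2.imread("pics/w1.png")
o=ortho("wrist",im,c,.44,.62,-.36,.0,.011,2200)
cv2.imwrite("pics/o1.png",o)
E
```

```text
(no output)
```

View pics/o1.png

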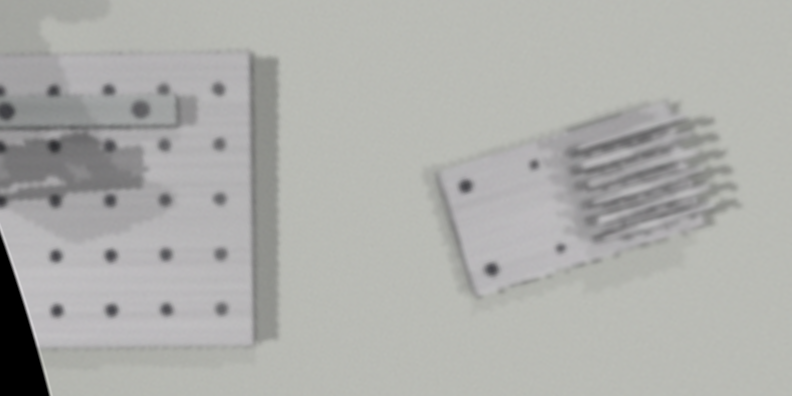

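The rectified view (2200 px/m) shows the heat sink tongue corners at (438,168) and (477,297). That makes the tongue 61 mm wide with yaw about 17.4°, and puts the fin centre near (0.539, -0.286). The plate's -y edge is at u≈252 and the rail face at v≈126, so the fixture origin is about (0.5613, 0.031) with yaw about 0.6°.

```bash
python3 -c "
from h import *
to([.5388,-.2862,.075],17.4);to([.5388,-.2862,.009],17.4)"
```

```text
t 2.02 tcp [ 0.5206 -0.2198  0.2305] yaw 15.56 tilt [ 0.003 -0.009 -1.   ] F [ 3.52 -4.76  0.84] gap 1.003 q6 -0.86
to [ 0.5388 -0.2862  0.075 ] -> [ 2.603 -0.006  1.122] turn -0.37 dist 0.170
t 2.02 tcp [ 0.5206 -0.2198  0.2305] yaw 15.56 tilt [ 0.003 -0.009 -1.   ] F [ 3.52 -4.76  0.84] gap 1.003 q6 -0.86
to [ 0.5388 -0.2862  0.009 ] -> [ 3.703 -0.006  1.112] turn -0.37 dist 0.232
```

Emit:
step_arm(increments=[0.5, 0, 0.6, -0.2, 0, 1.1, 0, 1.12, -0.37, 0, 1.8, 0, 1.12, -0.37, 0, 2.3, 0, 1.12, -0.37, 0, 2.3, 0, 1.12, -0.37, 0])

```text
t: 2.65
tcp_pos: [0.5371, -0.2842, 0.0904]
tool_rot: [0.417, 0.57, -0.421, 0.57]
force: [-0.5, 0.4, 0.9]
finger_gap: 1.001
```

```bash
python3 - <<'E'
from h import *; import json
to([.5388,-.2862,.009],17.4)
c=camera_model("wrist"); im=snapshot("wrist"); c={k:np.array(v).tolist() for k,v in c.items()}
json.dump(c,open("w2.json","w")); cv2.imwrite("pics/w2.png",im)
a=ortho("wrist",im,c,.48,.60,-.36,-.18,.0275,3300); cv2.imwrite("pics/o2.png",a)
E
```

```text
t 2.65 tcp [ 0.5371 -0.2842  0.0904] yaw 17.39 tilt [-0.003 -0.005 -1.   ] F [-0.47  0.42  0.93] gap 1.001 q6 -0.97
to [ 0.5388 -0.2862  0.009 ] -> [1.357 0.024 0.034] turn -0.00 dist 0.081
```

View pics/o2.png

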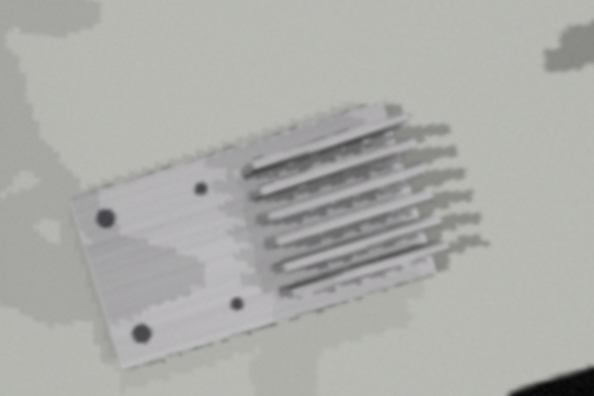

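Fin centre is about (0.538, -0.285) and yaw about 17.2°, which agrees with the earlier values. I'm lowering and gripping.

Emit:
step_arm(increments=[0.5, 0.02, 0.02, 0, 0, 1.0, 0.02, 0.02, 0, 0, 1.33, 0.02, 0.02, 0, 0, 1.35, 0.02, 0.02, 0, 0, 1.35, 0.02, 0.02, 0, 0])

```text
t: 3.32
tcp_pos: [0.5407, -0.287, 0.0124]
tool_rot: [0.416, 0.567, -0.421, 0.572]
force: [-0.4, -1.0, -0.0]
finger_gap: 1.001
```

```bash
python3 -c "
from h import *
to([.538,-.2855,.009],17.2)"
```

```text
t 3.33 tcp [ 0.5407 -0.287   0.0124] yaw 17.41 tilt [ 0.002 -0.009 -1.   ] F [-0.42 -1.03 -0.04] gap 1.001 q6 -0.96
to [ 0.538  -0.2855  0.009 ] -> [ 0.056 -0.036 -0.038] turn 0.04 dist 0.005
```

Emit:
step_arm(increments=[0.05, -0.03, -0.03, 0, 0, 0.05, -0.03, -0.03, 0, 0.3, 0.05, -0.03, -0.03, 0, 0.6, 0.05, -0.03, -0.03, 0, 0.7, 0.05, -0.03, -0.03, 0, 0.7], grip_force=40)

```text
t: 3.95
tcp_pos: [0.5385, -0.2861, 0.0099]
tool_rot: [0.416, 0.567, -0.421, 0.573]
force: [-2.2, 0.0, 4.5]
finger_gap: 0.504
```

```bash
python3 -c "
from h import *
to([.538,-.2855,.009],17.2)"
```

```text
t 3.95 tcp [ 0.5385 -0.2861  0.0099] yaw 17.43 tilt [ 0.002 -0.009 -1.   ] F [-2.16  0.05  4.49] gap 0.504 q6 -0.97
to [ 0.538  -0.2855  0.009 ] -> [ 0.015 -0.006 -0.012] turn 0.05 dist 0.001
```

Emit:
step_arm(increments=[-0.2, 0, 0, 0, 0.7, -0.45, 0, 0, 0, 0.7, -0.7, 0, 0, 0, 0.7, -0.75, 0, 0, 0, 0.7, -0.75, 0, 0, 0, 0.7])

```text
t: 4.58
tcp_pos: [0.5386, -0.2857, 0.0554]
tool_rot: [0.416, 0.567, -0.421, 0.573]
force: [-0.4, -0.2, -3.1]
finger_gap: 0.504
```

```bash
python3 -c "
from h import *
to([.5296,-.0966,.055],.6)"
```

```text
t 4.58 tcp [ 0.5386 -0.2857  0.0554] yaw 17.42 tilt [ 0.003 -0.01  -1.   ] F [-0.45 -0.16 -3.13] gap 0.504 q6 -0.97
to [ 0.5296 -0.0966  0.055 ] -> [-0.025  0.801 -3.052] turn 3.36 dist 0.189
```

Emit:
step_arm(increments=[0, 0.2, -0.8, 0.8, 0.7, 0, 0.4, -1.6, 1.7, 0.7, 0, 0.6, -2.4, 2.6, 0.7, 0, 0.8, -3.05, 3.36, 0.7, 0, 0.8, -3.05, 3.36, 0.7])

```text
t: 5.2
tcp_pos: [0.5278, -0.0932, 0.0528]
tool_rot: [0.494, 0.502, -0.498, 0.506]
force: [0.1, -0.1, -4.0]
finger_gap: 0.507
```

```bash
python3 -c "
from h import *
to([.5296,-.0966,.0235],.6)"
```

```text
t 5.20 tcp [ 0.5278 -0.0932  0.0528] yaw 0.87 tilt [-0.001 -0.008 -1.   ] F [ 0.08 -0.06 -4.02] gap 0.507 q6 -0.38
to [ 0.5296 -0.0966  0.0235] -> [0.489 0.03  0.053] turn 0.05 dist 0.030
```

```bash
python3 - <<'E'
from h import *; import json
c=camera_model("wrist"); im=snapshot("wrist"); c={k:np.array(v).tolist() for k,v in c.items()}
json.dump(c,open("w3.json","w")); cv2.imwrite("pics/w3.png",im); print(-np.array(c["R"]).T@c["t"])
a=ortho("wrist",im,c,.45,.61,-.15,.11,.0125,3000); cv2.imwrite("pics/o3.png",a)
E
```

```text
[ 0.52641281 -0.01560841  0.19310086]
```

View pics/o3.png

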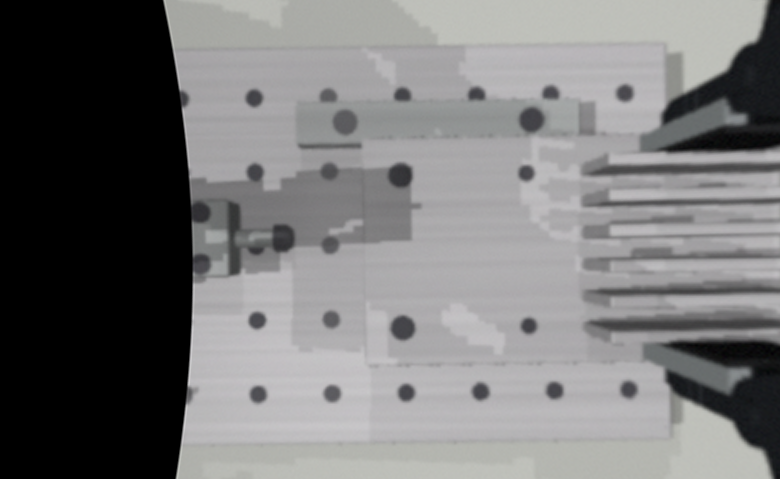

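The view (3000 px/m) shows the tongue nearly parallel to the rail, at yaw 0.95° against 0.65°. The rail face is at v≈147, so x≈0.561. The stop screw head tip is at u≈293, so it sticks out about 17 mm, which I'll confirm by feel. Lowering now.

Emit:
step_arm(increments=[0.15, 0.02, 0.04, 0.06, 0.7, 0.3, 0.02, 0.04, 0.06, 0.7, 0.42, 0.02, 0.04, 0.06, 0.7, 0.48, 0.02, 0.04, 0.06, 0.7, 0.5, 0.02, 0.04, 0.06, 0.7])

```text
t: 5.88
tcp_pos: [0.5301, -0.098, 0.0227]
tool_rot: [0.496, 0.5, -0.5, 0.505]
force: [0.6, 0.7, -4.3]
finger_gap: 0.508
```

```bash
python3 -c "
from h import *
to([.531,-.0966,.0215],.6)"
```

```text
t 5.88 tcp [ 0.5301 -0.098   0.0227] yaw 0.49 tilt [ 0.001 -0.009 -1.   ] F [ 0.59  0.74 -4.32] gap 0.508 q6 -0.38
to [ 0.531  -0.0966  0.0215] -> [ 0.019  0.015 -0.024] turn -0.02 dist 0.002
```

Emit:
step_arm(increments=[0.006, 0, 0, 0, 0.7, 0.012, 0, 0, 0, 0.7, 0.018, 0, 0, 0, 0.7, 0.024, 0, 0, 0, 0.7, 0.024, 0, 0, 0, 0.7])

```text
t: 6.5
tcp_pos: [0.5303, -0.0981, 0.0219]
tool_rot: [0.496, 0.499, -0.5, 0.505]
force: [-0.8, -0.5, 3.7]
finger_gap: 0.505
```

Emit:
step_arm(increments=[-0.008, 0.01, 0, 0, 0.7, -0.008, 0.02, 0, 0, 0.7, -0.008, 0.03, 0, 0, 0.7, -0.008, 0.04, 0, 0, 0.7, -0.008, 0.04, 0, 0, 0.7])

```text
t: 7.12
tcp_pos: [0.5323, -0.0979, 0.0221]
tool_rot: [0.496, 0.5, -0.5, 0.505]
force: [-0.7, -0.6, -3.8]
finger_gap: 0.506
```

Emit:
step_arm(increments=[0.003, 0.008, 0, 0, 0.7, 0.003, 0.016, 0, 0, 0.7, 0.003, 0.024, 0, 0, 0.7, 0.003, 0.024, 0, 0, 0.7, 0.003, 0.024, 0, 0, 0.7])

```text
t: 7.75
tcp_pos: [0.5325, -0.098, 0.0219]
tool_rot: [0.495, 0.501, -0.5, 0.504]
force: [-5.0, -2.4, -0.5]
finger_gap: 0.504
```

Emit:
step_arm(increments=[0.001, 0.015, -0.07, 0, 0.7, 0.001, 0.015, -0.15, 0, 0.7, 0.001, 0.015, -0.23, 0, 0.7, 0.001, 0.015, -0.31, 0, 0.7, 0.001, 0.015, -0.36, 0, 0.7])

```text
t: 8.38
tcp_pos: [0.5322, -0.0772, 0.0219]
tool_rot: [0.494, 0.501, -0.501, 0.504]
force: [-5.9, -6.2, 0.4]
finger_gap: 0.504
```

Emit:
step_arm(increments=[0.002, 0.015, -0.02, 0, 0.7, 0.002, 0.015, -0.04, 0, 0.7, 0.002, 0.015, -0.06, 0, 0.7, 0.002, 0.015, -0.07, 0, 0.7, 0.002, 0.015, -0.07, 0, 0.7])

```text
t: 9.0
tcp_pos: [0.5322, -0.0738, 0.022]
tool_rot: [0.493, 0.502, -0.501, 0.504]
force: [-6.1, -6.0, 0.3]
finger_gap: 0.507
```

Emit:
step_arm(increments=[0, 0.01, -0.02, 0, 0.7, 0, 0.01, -0.035, 0, 0.7, 0, 0.01, -0.05, 0, 0.7, 0, 0.01, -0.06, 0, 0.7, 0, 0.01, -0.06, 0, 0.7])

```text
t: 9.62
tcp_pos: [0.5322, -0.0707, 0.0221]
tool_rot: [0.493, 0.502, -0.502, 0.504]
force: [-4.2, -3.3, -0.3]
finger_gap: 0.507
```

Emit:
step_arm(increments=[0, 0.01, -0.02, 0, 0.7, 0, 0.01, -0.035, 0, 0.7, 0, 0.01, -0.05, 0, 0.7, 0, 0.01, -0.06, 0, 0.7, 0, 0.01, -0.06, 0, 0.7])

```text
t: 10.25
tcp_pos: [0.5322, -0.0696, 0.0222]
tool_rot: [0.491, 0.502, -0.502, 0.505]
force: [-6.2, -12.2, -0.9]
finger_gap: 0.5
```

Emit:
step_arm(increments=[0, 0.002, 0, 0, 0.7, 0, 0.002, 0, 0, 0.7, 0, 0.002, 0, 0, 0.45, 0, 0.002, 0, 0, 0.2, 0, 0.002, 0, 0, 0])

```text
t: 10.88
tcp_pos: [0.5332, -0.0695, 0.0226]
tool_rot: [0.492, 0.501, -0.502, 0.505]
force: [0.9, -0.0, 0.1]
finger_gap: 0.945
```

Emit:
step_arm(increments=[0, 0, 0, 0, 0, -0.2, 0, 0, 0, 0, -0.5, 0, 0, 0, 0, -0.9, 0, 0, 0, 0, -0.9, 0, 0, 0, 0])

```text
t: 11.5
tcp_pos: [0.5351, -0.0692, 0.0787]
tool_rot: [0.492, 0.499, -0.501, 0.507]
force: [0.6, -0.8, -0.4]
finger_gap: 1.003
```

```bash
python3 - <<'E'
from h import *; import json
to([.5308,-.0966,.1],.6)
c=camera_model("wrist"); im=snapshot("wrist"); c={k:np.array(v).tolist() for k,v in c.items()}
json.dump(c,open("w4.json","w")); cv2.imwrite("pics/w4.png",im); print(-np.array(c["R"]).T@c["t"])
a=ortho("wrist",im,c,.48,.60,-.13,.06,.022,4000); cv2.imwrite("pics/o4.png",a)
E
```

```text
t 11.50 tcp [ 0.5351 -0.0692  0.0787] yaw 0.74 tilt [-0.001 -0.016 -1.   ] F [ 0.6  -0.81 -0.44] gap 1.003 q6 -0.32
to [ 0.5308 -0.0966  0.1   ] -> [-0.347 -0.079  0.462] turn 0.03 dist 0.035
[0.53396582 0.00964954 0.21833044]
```

View pics/o4.png

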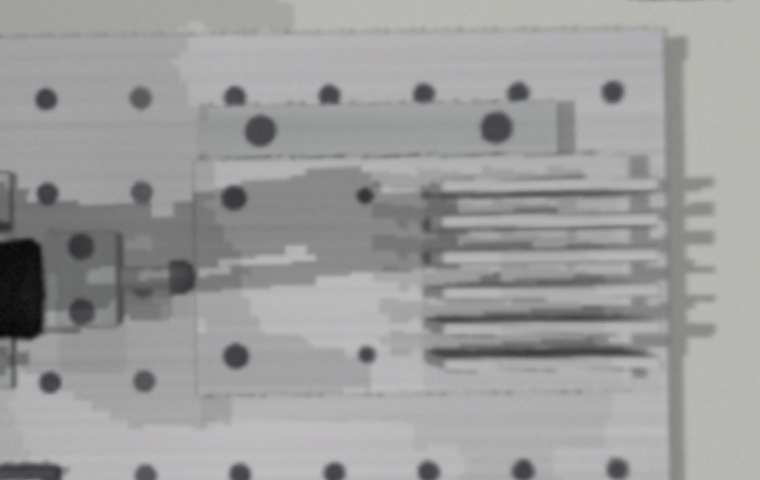

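The view (4000 px/m) shows the heat sink lying along the rail, with only a thin line between them at v≈155. Its end is at u≈194, on the screw head. Next I'll nudge it with closed fingers, first towards the rail and then towards the stop, to make sure it is seated.

Emit:
step_arm(increments=[0, -0.5, -0.1, -0.05, 1, 0, -1.0, -0.2, -0.05, 1, 0.2, -1.0, -0.2, -0.05, 1, 0.6, -1.0, -0.2, -0.05, 1, 0.6, -1.0, -0.2, -0.05, 1])

```text
t: 12.18
tcp_pos: [0.4738, -0.0583, 0.0399]
tool_rot: [0.491, 0.502, -0.501, 0.506]
force: [-0.4, -0.4, 0.3]
finger_gap: 0.001
```

```bash
python3 -c "
from h import *
to([.477,-.056,.016],.6)"
```

```text
t 12.18 tcp [ 0.4738 -0.0583  0.0399] yaw 0.97 tilt [-0.006 -0.014 -1.   ] F [-0.35 -0.37  0.29] gap 0.001 q6 -0.34
to [ 0.477 -0.056  0.016] -> [ 0.397  0.056 -0.043] turn 0.07 dist 0.024
```

Emit:
step_arm(increments=[0.3, 0, 0, 0.07, 1, 0.38, 0, 0, 0.07, 1, 0.38, 0.05, 0, 0.07, 1, 0.38, 0.1, 0, 0.07, 1, 0.38, 0.14, 0, 0.07, 1])

```text
t: 12.8
tcp_pos: [0.4829, -0.0586, 0.0176]
tool_rot: [0.492, 0.5, -0.502, 0.505]
force: [0.7, -0.7, -0.5]
finger_gap: -0.001
```

Emit:
step_arm(increments=[0, 0.02, 0, 0, 1, 0, 0.03, 0, 0, 1, 0, 0.04, 0, 0, 1, 0, 0.05, 0, 0, 1, 0, 0.05, 0, 0, 1])

```text
t: 13.42
tcp_pos: [0.4859, -0.0586, 0.0176]
tool_rot: [0.492, 0.5, -0.502, 0.505]
force: [-0.5, -0.6, 0.2]
finger_gap: 0.002
```

Emit:
step_arm(increments=[0, 0.02, 0, 0, 1, 0, 0.03, 0, 0, 1, 0, 0.04, 0, 0, 1, 0, 0.05, 0, 0, 1, 0, 0.05, 0, 0, 1])

```text
t: 14.05
tcp_pos: [0.4889, -0.0585, 0.0176]
tool_rot: [0.492, 0.5, -0.502, 0.505]
force: [0.6, -0.0, -0.5]
finger_gap: -0.002
```

Emit:
step_arm(increments=[0, 0.02, 0, 0, 1, 0, 0.03, 0, 0, 1, 0, 0.04, 0, 0, 1, 0, 0.05, 0, 0, 1, 0, 0.05, 0, 0, 1])

```text
t: 14.68
tcp_pos: [0.492, -0.0585, 0.0176]
tool_rot: [0.492, 0.5, -0.502, 0.505]
force: [-0.0, 0.3, -0.3]
finger_gap: 0.0
```

Emit:
step_arm(increments=[0, 0.02, 0, 0, 1, 0, 0.03, 0, 0, 1, 0, 0.04, 0, 0, 1, 0, 0.05, 0, 0, 1, 0, 0.05, 0, 0, 1])

```text
t: 15.3
tcp_pos: [0.495, -0.0585, 0.0175]
tool_rot: [0.492, 0.5, -0.502, 0.505]
force: [0.1, 0.2, 0.2]
finger_gap: 0.002
```

Emit:
step_arm(increments=[0, 0.02, 0, 0, 1, 0, 0.03, 0, 0, 1, 0, 0.04, 0, 0, 1, 0, 0.04, 0, 0, 1, 0, 0.04, 0, 0, 1])

```text
t: 15.92
tcp_pos: [0.4955, -0.0583, 0.0174]
tool_rot: [0.491, 0.501, -0.503, 0.504]
force: [-4.9, -3.1, 2.8]
finger_gap: -0.001
```

Emit:
step_arm(increments=[0, -0.2, 0, 0, 1, -0.5, -0.3, 0, 0, 1, -0.95, -0.2, 0.1, 0, 1, -0.95, 0.2, 0.6, 0, 1, -0.95, 0.2, 0.6, 0, 1])

```text
t: 16.55
tcp_pos: [0.5117, -0.0957, 0.0757]
tool_rot: [0.493, 0.499, -0.502, 0.506]
force: [0.4, 0.1, -0.1]
finger_gap: 0.002
```

```bash
python3 -c "
from h import *
to([.532,-.122,.070],.6);to([.532,-.122,.0185],.6)"
```

```text
t 16.55 tcp [ 0.5117 -0.0957  0.0757] yaw 0.54 tilt [-0.002 -0.017 -1.   ] F [ 0.38  0.06 -0.06] gap 0.002 q6 -0.38
to [ 0.532 -0.122  0.07 ] -> [0.102 0.334 0.44 ] turn -0.01 dist 0.034
t 16.55 tcp [ 0.5117 -0.0957  0.0757] yaw 0.54 tilt [-0.002 -0.017 -1.   ] F [ 0.38  0.06 -0.06] gap 0.002 q6 -0.38
to [ 0.532  -0.122   0.0185] -> [0.96  0.336 0.426] turn -0.01 dist 0.066
```

Emit:
step_arm(increments=[0, 0.33, 0.45, 0, 1, 0.2, 0.33, 0.45, 0, 1, 0.6, 0.33, 0.45, 0, 1, 0.95, 0.33, 0.45, 0, 1, 0.95, 0.33, 0.45, 0, 1])

```text
t: 17.18
tcp_pos: [0.5288, -0.1217, 0.0171]
tool_rot: [0.492, 0.501, -0.503, 0.504]
force: [-1.0, 0.4, 1.1]
finger_gap: -0.001
```

Emit:
step_arm(increments=[0, 0, -0.05, 0, 1, 0, 0, -0.08, 0, 1, 0, 0, -0.11, 0, 1, 0, 0, -0.14, 0, 1, 0, 0, -0.14, 0, 1])

```text
t: 17.8
tcp_pos: [0.5289, -0.1132, 0.0173]
tool_rot: [0.492, 0.501, -0.503, 0.504]
force: [1.0, -0.5, -0.3]
finger_gap: -0.002
```

Emit:
step_arm(increments=[0, 0, -0.02, 0, 1, 0, 0, -0.04, 0, 1, 0, 0, -0.055, 0, 1, 0, 0, -0.07, 0, 1, 0, 0, -0.07, 0, 1])

```text
t: 18.42
tcp_pos: [0.5289, -0.1096, 0.0172]
tool_rot: [0.492, 0.501, -0.503, 0.505]
force: [-1.8, -3.1, 0.1]
finger_gap: 0.0
```

Emit:
step_arm(increments=[0, 0, -0.01, 0, 1, 0, 0, -0.02, 0, 1, 0, 0, -0.025, 0, 1, 0, 0, -0.025, 0, 1, 0, 0, -0.025, 0, 1])

```text
t: 19.05
tcp_pos: [0.5289, -0.1094, 0.0172]
tool_rot: [0.491, 0.5, -0.503, 0.505]
force: [-2.0, -8.1, -0.9]
finger_gap: -0.001
```

The nudges met resistance at the right places: the -x side at x≈0.502, so it is flush on the rail, and 8 N on the -y end moved it only 0.2 mm, so it is at the stop (about 18.5 mm). Backing off and lifting; I'll also check the handle position against the two earlier pictures.

Emit:
step_arm(increments=[0, 0, 0.15, 0, 1, -0.3, 0, 0.25, 0, 1, -1.2, 0, 0.25, 0, 1, -2.2, 0, 0.1, 0, 1, -3.2, 0, 0, 0, 1])

```text
t: 19.68
tcp_pos: [0.5299, -0.1054, 0.2108]
tool_rot: [0.492, 0.501, -0.503, 0.505]
force: [0.4, -0.6, 0.1]
finger_gap: -0.002
```

```bash
cat >> h.py <<'E'
FO=np.array([.5608,.031,0]); FY=np.radians(.65); FR=Rn.from_euler("z",FY).as_matrix()
def fx(p): return FO+FR@np.array(p)
E
python3 - <<'E'
from h import *
s=np.radians(70)
for lab,r in (("grip start",60),("free end",140)):
    p=fx([-.030,.0598+r*.001*np.cos(s),.0603+r*.001*np.sin(s)])
    print(lab,p.round(3),[proj(n,p).round(1) for n in("top","scene")])
for n in ("top","scene"):
    im=cv2.imread(f"pics/{n}0.png"); 
    q=proj(n,fx([-.03,.093,.155])).astype(int); u,v=q; b=im[v-25:v+25,u-25:u+25].max(2)<45
    k,l,st,ce=cv2.connectedComponentsWithStats(b.astype(np.uint8)); i=1+st[1:,4].argmax(); ys,xs=np.nonzero(l==i)
    print(n,"dark bbox",st[i][:2]+[u-25,v-25],st[i][:2]+st[i][2:4]+[u-25,v-25],ce[i]+[u-25,v-25])
to(fx([-.030,.070,.25]),.65)
E
```

```text
grip start [0.53  0.111 0.117] [array([314. , 187.9]), array([329. , 223.3])]
free end [0.53  0.138 0.192] [array([302.4, 184.9]), array([338., 208.])]
top dark bbox [302 182] [324 194] [310.325      187.03333333]
scene dark bbox [327 207] [340 226] [333.04225352 216.45070423]
t 19.68 tcp [ 0.5299 -0.1054  0.2108] yaw 0.61 tilt [-0.007 -0.015 -1.   ] F [ 0.38 -0.58  0.12] gap -0.002 q6 -0.39
to [0.53   0.1007 0.25  ] -> [-0.705  0.033 -3.424] turn -0.01 dist 0.210
```

Emit:
step_arm(increments=[-0.3, 0, -0.8, 0, 1, -0.6, 0.02, -1.6, 0, 1, -0.7, 0.03, -2.4, 0, 1, -0.7, 0.03, -3.1, 0, 1, -0.7, 0.03, -3.1, 0, 1])

```text
t: 20.3
tcp_pos: [0.5291, 0.0842, 0.25]
tool_rot: [0.491, 0.502, -0.501, 0.505]
force: [0.2, 0.5, -0.6]
finger_gap: -0.001
```

```bash
python3 -c "
from h import *
to(fx([-.030,.070,.19]),.65);to(fx([-.03,.0825,.18]),.65)"
```

```text
t 20.30 tcp [0.5291 0.0842 0.25  ] yaw 0.86 tilt [-0.008 -0.013 -1.   ] F [ 0.16  0.47 -0.65] gap -0.001 q6 -0.05
to [0.53   0.1007 0.19  ] -> [ 0.996  0.026 -0.287] turn 0.04 dist 0.062
t 20.30 tcp [0.5291 0.0842 0.25  ] yaw 0.86 tilt [-0.008 -0.013 -1.   ] F [ 0.16  0.47 -0.65] gap -0.001 q6 -0.05
to [0.5299 0.1132 0.18  ] -> [ 1.16   0.028 -0.497] turn 0.04 dist 0.076
```

Emit:
step_arm(increments=[0.4, 0.02, -0.15, 0.04, 1, 0.8, 0.02, -0.3, 0.04, 1, 1.1, 0.02, -0.3, 0.04, 1, 1.15, 0.02, -0.32, 0.04, 1, 1.15, 0.02, -0.32, 0.04, 1])

```text
t: 20.92
tcp_pos: [0.5298, 0.102, 0.1809]
tool_rot: [0.492, 0.501, -0.503, 0.504]
force: [0.0, -0.3, 0.9]
finger_gap: -0.005
```

```bash
cat >> h.py <<'E'
def arc(phis,over=0.0,off=.011):
    "tool shifts so the finger's lower +y edge goes along the handle arc (deg), over = into the handle"
    s=sense(); R=Rn.from_quat(s["tool_rot"]).as_matrix(); pf=FR.T@(s["tcp_pos"]-FO)
    print("t %.2f tcp_f"%s["t"],pf.round(4),"F",np.round(s["force"],1),"phi now %.1f r %.1f"%(np.degrees(np.arctan2(pf[2]-.076,pf[1]+off-.032)),1e3*np.hypot(pf[2]-.076,pf[1]+off-.032)))
    for a in phis:
        p=fx([-.03,.032+.125*np.cos(np.radians(a))-off,.076+.125*np.sin(np.radians(a))]); print(a,(R.T@(p-s["tcp_pos"])/.06).round(3))
E
python3 -c "
from h import *
arc([58.7,55,50,45,40])"
```

```text
t 20.93 tcp_f [-0.0302  0.0713  0.1809] F [ 0.  -0.3  0.9] phi now 64.4 r 116.4
58.7 [-0.034  0.003 -0.243]
55 [ 0.038  0.003 -0.357]
50 [ 0.146  0.004 -0.502]
45 [ 0.267  0.005 -0.638]
40 [ 0.4    0.006 -0.762]
```

Emit:
step_arm(increments=[-0.03, 0, -0.12, 0, 1, -0.03, 0, -0.24, 0, 1, 0.01, 0, -0.31, 0, 1, 0.06, 0, -0.39, 0, 1, 0.1, 0, -0.45, 0, 1])

```text
t: 21.55
tcp_pos: [0.5294, 0.1293, 0.1744]
tool_rot: [0.492, 0.501, -0.502, 0.504]
force: [0.1, -0.6, 0.9]
finger_gap: 0.001
```

```bash
python3 -c "
from h import *
arc([50,45,40,35])"
```

```text
t 21.55 tcp_f [-0.0303  0.0987  0.1744] F [ 0.1 -0.6  0.9] phi now 51.7 r 125.3
50 [ 0.043  0.005 -0.045]
45 [ 0.164  0.006 -0.181]
40 [ 0.296  0.007 -0.305]
35 [ 0.439  0.008 -0.418]
```

Emit:
step_arm(increments=[0.08, 0, -0.09, 0, 1, 0.16, 0, -0.18, 0, 1, 0.23, 0, -0.25, 0, 1, 0.3, 0, -0.31, 0, 1, 0.35, 0, -0.35, 0, 1])

```text
t: 22.18
tcp_pos: [0.5288, 0.1503, 0.1526]
tool_rot: [0.492, 0.502, -0.503, 0.504]
force: [-0.4, 0.3, -0.5]
finger_gap: -0.001
```

```bash
python3 - <<'E'
from h import *
arc([35,30,25,20])
a=snapshot("scene"); q=proj("scene",fx([-.03,.06,.09])).astype(int)
cv2.imwrite("pics/s5.png",cv2.resize(a[q[1]-80:q[1]+50,q[0]-80:q[0]+80],None,fx=4.5,fy=4.5,interpolation=cv2.INTER_CUBIC))
E
```

```text
t 22.18 tcp_f [-0.0307  0.1196  0.1526] F [-0.4  0.3 -0.5] phi now 37.8 r 124.9
35 [ 0.081  0.012 -0.064]
30 [ 0.233  0.013 -0.163]
25 [ 0.393  0.015 -0.249]
20 [ 0.56   0.016 -0.321]
```

View pics/s5.png

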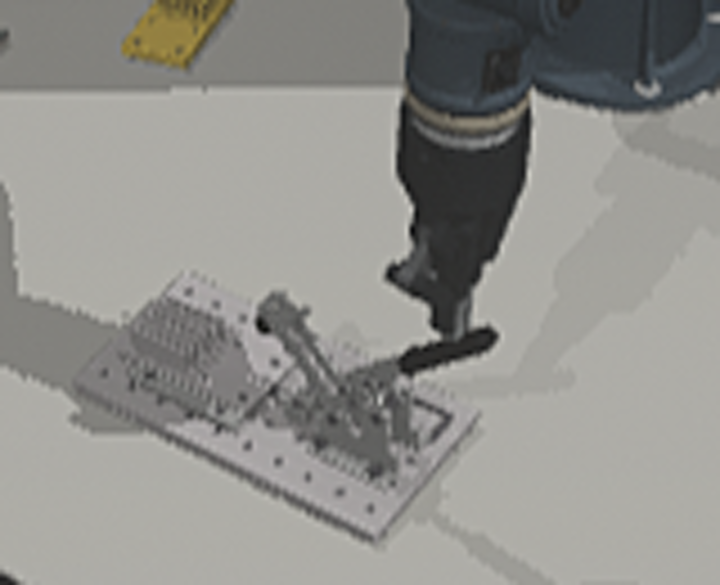

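The close-up shows the fingertip at (455,330) resting on the black grip near its free end, the handle well lowered, and the heat sink in place. I'm following the arc.

Emit:
step_arm(increments=[0.08, 0.01, -0.07, 0, 1, 0.16, 0.01, -0.12, 0, 1, 0.24, 0.01, -0.17, 0, 1, 0.32, 0.01, -0.21, 0, 1, 0.4, 0.01, -0.25, 0, 1])

```text
t: 22.85
tcp_pos: [0.5288, 0.1653, 0.1278]
tool_rot: [0.492, 0.502, -0.503, 0.504]
force: [-0.2, -0.7, -0.6]
finger_gap: -0.001
```

```bash
python3 -c "
from h import *
arc([25,20,15,10,5])"
```

```text
t 22.85 tcp_f [-0.0305  0.1347  0.1278] F [-0.2 -0.7 -0.6] phi now 24.5 r 124.9
25 [-0.017  0.009  0.007]
20 [ 0.15   0.01  -0.065]
15 [ 0.322  0.012 -0.122]
10 [ 0.499  0.013 -0.163]
5 [ 0.679  0.015 -0.189]
```

Emit:
step_arm(increments=[0.08, 0.01, -0.03, 0, 1, 0.15, 0.01, -0.06, 0, 1, 0.21, 0.01, -0.08, 0, 1, 0.27, 0.01, -0.1, 0, 1, 0.32, 0.01, -0.12, 0, 1])

```text
t: 23.48
tcp_pos: [0.5291, 0.1723, 0.1083]
tool_rot: [0.492, 0.502, -0.503, 0.504]
force: [-0.7, -0.2, -0.2]
finger_gap: 0.002
```

Emit:
step_arm(increments=[0.05, 0, -0.01, 0, 1, 0.1, 0, -0.03, 0, 1, 0.15, 0, -0.04, 0, 1, 0.18, 0, -0.05, 0, 1, 0.2, 0, -0.05, 0, 1])

```text
t: 24.1
tcp_pos: [0.5291, 0.1752, 0.0964]
tool_rot: [0.492, 0.502, -0.503, 0.504]
force: [-0.2, 0.5, 3.3]
finger_gap: -0.004
```

```bash
python3 -c "
from h import *
arc([10,5,0,-5,-10])"
```

```text
t 24.10 tcp_f [-0.0301  0.1445  0.0964] F [-0.2  0.5  3.3] phi now 9.4 r 125.2
10 [-0.022  0.001  0.008]
5 [ 0.158  0.003 -0.018]
0 [ 0.339  0.004 -0.029]
-5 [ 0.521  0.006 -0.023]
-10 [ 0.702  0.008 -0.002]
```

Emit:
step_arm(increments=[0.04, 0, -0.01, 0, 1, 0.08, 0, -0.01, 0, 1, 0.12, 0, -0.01, 0, 1, 0.15, 0, -0.02, 0, 1, 0.17, 0, -0.02, 0, 1])

```text
t: 24.72
tcp_pos: [0.5291, 0.1767, 0.0863]
tool_rot: [0.492, 0.502, -0.502, 0.504]
force: [-1.4, 1.3, 6.1]
finger_gap: -0.002
```

Emit:
step_arm(increments=[0.04, 0, 0, 0, 1, 0.08, 0, 0, 0, 1, 0.12, 0, -0.01, 0, 1, 0.15, 0, -0.01, 0, 1, 0.17, 0, -0.01, 0, 1])

```text
t: 25.35
tcp_pos: [0.5291, 0.1776, 0.076]
tool_rot: [0.492, 0.502, -0.502, 0.504]
force: [-0.7, 2.8, 3.5]
finger_gap: 0.0
```

Emit:
step_arm(increments=[0.04, 0, 0, 0, 1, 0.08, 0, 0, 0, 1, 0.12, 0, 0, 0, 1, 0.16, 0, 0, 0, 1, 0.18, 0, 0, 0, 1])

```text
t: 25.98
tcp_pos: [0.5287, 0.1771, 0.0647]
tool_rot: [0.492, 0.502, -0.503, 0.503]
force: [-0.6, -0.6, -0.5]
finger_gap: 0.003
```

Emit:
step_arm(increments=[0.03, 0, 0, 0, 1, 0.06, 0, 0, 0, 1, 0.09, 0, 0, 0, 1, 0.12, 0, 0, 0, 1, 0.14, 0, 0, 0, 1])

```text
t: 26.6
tcp_pos: [0.5286, 0.177, 0.0562]
tool_rot: [0.492, 0.502, -0.503, 0.503]
force: [-0.8, 0.6, 0.6]
finger_gap: 0.001
```

Emit:
step_arm(increments=[0.02, 0, 0, 0, 1, 0.04, 0, 0, 0, 1, 0.06, 0, 0, 0, 1, 0.07, 0, 0, 0, 1, 0.07, 0, 0, 0, 1])

```text
t: 27.22
tcp_pos: [0.5287, 0.1769, 0.0528]
tool_rot: [0.492, 0.502, -0.502, 0.504]
force: [-1.5, -0.7, 6.1]
finger_gap: -0.002
```

Emit:
step_arm(increments=[-0.6, 0, 0, 0, 1, -1.4, 0, 0, 0, 1, -2.4, 0, 0.3, 0, 1, -3.2, 0, 1.2, 0, 1, -3.2, 0, 2.0, 0, 1])

```text
t: 27.85
tcp_pos: [0.5337, 0.0587, 0.2499]
tool_rot: [0.493, 0.5, -0.5, 0.507]
force: [1.0, 0.2, -0.5]
finger_gap: -0.004
```

Emit:
step_arm(increments=[0, 0, 0.6, 0, 1, 0, 0, 1.5, 0, 1, 0, 0, 2.2, 0, 1, 0, 0, 2.2, 0, 1, 0, 0, 2.2, 0, 1])

```text
t: 28.48
tcp_pos: [0.535, -0.0729, 0.2514]
tool_rot: [0.494, 0.5, -0.5, 0.506]
force: [0.2, -0.4, -0.6]
finger_gap: -0.006
```

```bash
python3 - <<'E'
from h import *
to([.53,-.07,.2])
c=camera_model("wrist"); im=snapshot("wrist"); 
a=ortho("wrist",im,c,.45,.62,-.13,.14,.021,2900); cv2.imwrite("pics/o6.png",a)
a=snapshot("scene"); q=proj("scene",fx([-.03,.02,.05])).astype(int)
cv2.imwrite("pics/s6.png",cv2.resize(a[q[1]-60:q[1]+50,q[0]-80:q[0]+80],None,fx=4.8,fy=4.8,interpolation=cv2.INTER_CUBIC))
E
```

```text
t 28.48 tcp [ 0.535  -0.0729  0.2514] yaw 0.72 tilt [-0.001 -0.012 -1.   ] F [ 0.2  -0.39 -0.56] gap -0.006 q6 -0.34
to [ 0.53 -0.07  0.2 ] -> [ 0.856 -0.082 -0.06 ] turn 0.00 dist 0.052
```

View pics/o6.png

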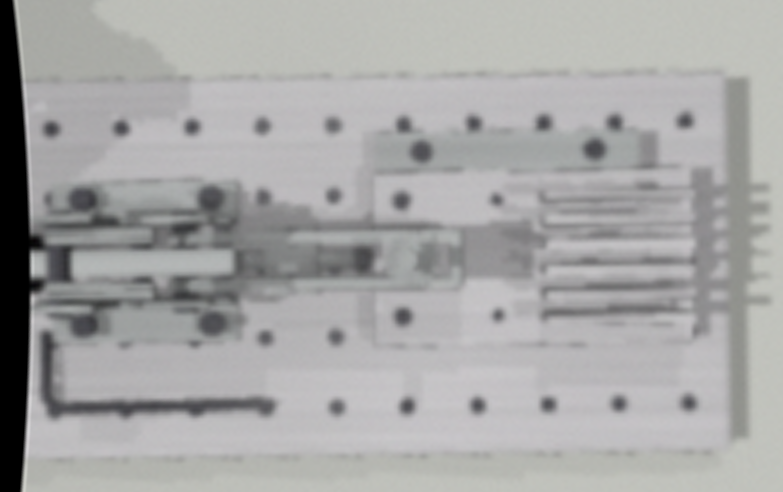

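View pics/s6.png

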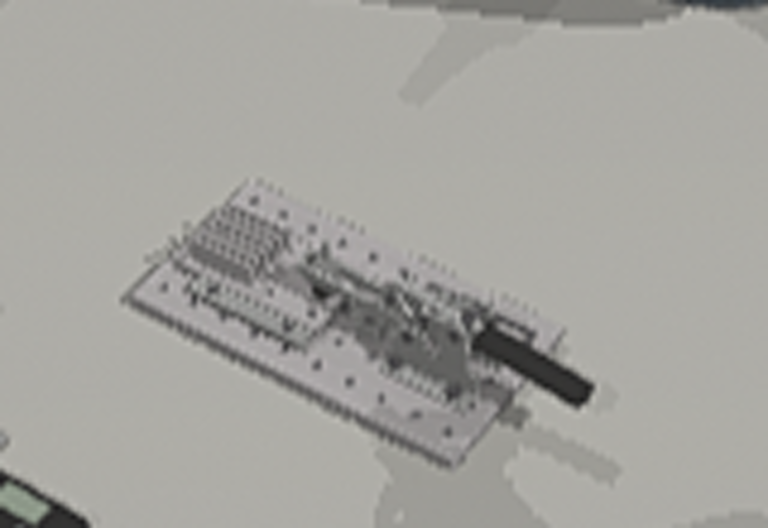

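The wrist view shows the clamp arm down on the tongue, the heat sink edge along the rail at v≈167 and its end at u≈374 (y≈0.011, unchanged from 0.0115). In the scene view the handle lies just below level and the hex key is untouched. Handing in.

```bash
python3 -c "
from station import *
print(sign_off())"
```

```text
the job is handed in; nothing more can be done
None
```

The job is handed in at about 28.5 s of the 61 s allowed: the heat sink is clamped on the fixture with its tongue towards the clamp, against the rail and the stop screw. I gripped the grey heat sink by its fins, laid it on the plate, and slid it along the rail until the screw stopped it. The screw turned out to stick out about 18.5 mm.

- **Seating:** after releasing it I nudged it with closed fingers. Pushing 5 N towards the rail met resistance where a flush heat sink should be. Pushing 8 N towards the stop moved it only 0.2 mm. The first contact with the stop, while still gripped, briefly reached about 12 N, a bit more than "gently".
- **Clamp:** I pushed the handle round its arc; the highest reading was about 6 N. The push fell to zero past dead centre, and a light 6 N press afterwards met the handle at its stop (fingertip at z≈53 mm).
- **Last pictures:** the arm is down on the tongue, and the handle is just below level. The heat sink still lies along the rail, and its end has moved less than 1 mm from where the stop held it. The hex key looks untouched, and I did not reach for anything else.
- **Not checked:** I could not read the rubber cap's squeeze directly. No check failed.

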